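Find the rocking cover plate on the bench trunking and press it home

TASK

Five blank cover plates have just been put on the bench trunking, and one of them is not down on its pegs: it rocks. Press down near the front or back edge of one plate after another until you find the one that rocks, then press that plate down in its middle until it sits flush and no longer rocks, and finish with your fingertips still holding it down so that its screws can go in. Use fingertip pressure only: do not lift or pry the plate, and leave the things standing around where they are.

Things in the scene. Friction and masses are not known exactly. Their poses are not given: they have to be found in the camera images.
- trunking: Aluminium bench trunking screwed down: a straight box 104 mm wide (its x), 574 mm long (its y), rim 50 mm above the bench, placed within about 10 cm and 11 degrees of yaw. Origin on the bench under the middle of its row of five blank plates. y runs along the row, x across it (away from the robot), z up. The socket outlet 273 mm along +y is fixed and not one of the five.
- place1 (a point): First of the five plates, at the -y (cable) end: middle of its top face when home, 58 mm above the bench. The plates are identical white plastic squares, 86 x 86 x 8 mm, 90 mm apart, each with two empty screw holes on its midline, 30 mm either side of its middle along the trunking's y. Home plates do not give. Any one of the five places may have the plate that is not home.
- place2 (a point): The same point of the second plate, 90 mm along +y from the first.
- place3 (a point): The same point of the middle plate, 180 mm along +y from the first.
- place4 (a point): The same point of the fourth plate, 270 mm along +y from the first.
- place5 (a point): The same point of the fifth plate, 360 mm along +y from the first, next to the socket outlet.
- loose_depth (a joint): How far the two pegs (under the screw holes) of the one plate that is not home, wherever it is, have gone down, m: 0 at the start, when it stands 4 mm higher than the others; 0.004 fully home; below 0 if pulled up. Pressed in the middle it goes down with 13 to 18 N (22 N is ample) and stays. A press below 20 N within 15 mm of its front or back edge only tilts it.
- loose_rock (a joint): Tilt of that same plate about the line through its screw holes (the trunking's y), rad: 0 level, positive when its back (+x) edge is down. Starts within 0.025 of level. Pressed near its front (-x) or back edge with 1 to 2 N, that edge dips about 4 mm onto the rim (0.09 rad) and the other rises; it stays as left, until the plate is home and level (0).
- screwdriver_grip (a point): A bystander: middle of the black handle of a screwdriver, 190 mm long, 26 mm thick, lying behind the trunking; the point is at the middle of the handle's thickness.
- screw_tin_mid (a point): A bystander: middle of a low round steel tin of screws, 62 mm wide, 22 mm high, in front of the trunking.
- tape_roll_mid (a point): A bystander: middle of a roll of black tape lying flat, 72 mm wide, 19 mm high, in front of the trunking.
- cleaner_mid (a point): A bystander: middle (half-way up) of an upright spray can, 48 mm wide, 130 mm high, behind the socket end of the trunking.

How it is judged:
On the way, in this order (a step that is already met when the one before it is completed fails the run):
1. the plate that is not home is rocked by a press near its edge (tilted more than 0.05 rad while it still stands up) ((value of joint loose_rock above 0.05 rad or value of joint loose_rock below -0.05 rad) and value of joint loose_depth below 0.003 m), for 0.05 s.
2. that plate is pressed home, flush and level (value of joint loose_depth above 0.003 m and value of joint loose_rock between -0.025 and 0.025 rad), for 0.3 s.
At the end, for the whole second after the job is handed in: The plate that rocked is home (pegs more than 3 mm of their 4 mm down), level within 0.025 rad, and the fingers still press on it with more than 2 N through the last second (all of step 2 and contact force between the fingers and loose_rock above 2 N); the arm keeps its last pose, push and grip.
It fails at once if the plate is lifted or pried up off its pegs (more than 3 mm above where it stood) (value of joint loose_depth below -0.003 m).
It fails at once if the screwdriver, tin, tape roll or spray can is moved more than 20 mm (distance of any of screwdriver_grip, screw_tin_mid, tape_roll_mid, cleaner_mid from where it was at the start of the episode above 0.02 m).
It also fails if it takes over 51 s, if anything falls off the work surface, if the arm or the gripper's body presses on something with over 40 N, if the wrist force passes 120 N, or if a joint passes its speed limit or range.

ROBOT

A 7-joint arm with a two-finger parallel gripper is mounted at the origin on the work surface. World frame = base frame: x ahead of the robot, y to its left, z up, the work surface at z = 0. Lengths are in m, angles in rad, forces in N, time in s.
With the tool pointing down it reaches from about 0.425 to 0.875 m from the base axis. Payload 8.4 kg.
Tool frame: the origin (TCP) lies on the front face of the gripper's body, between the roots of the fingers; the fingertips stand 70 mm ahead of it and the grasp point (between the pads) lies 51 mm ahead of it; y points along the fingers, z is the direction in which the jaws open and shut, and the axes are right-handed (so a half turn about y gives the same grasp; the last joint's range is limited). The gripper opens to 87 mm and grips with 3 to 60 N. Pads are 19 mm wide; open, the fingers measure 117 mm over their backs; the gripper's body (75 mm by 190 mm) begins 51 mm behind the grasp point.
Start: joints at [-1.359, 0.333, 0.04, 1.465, -0.013, 1.343, -0.059], TCP at [0.199, 0.619, 0.292] pointing down, gripper open.
Joint ranges: [-2.58, 2.58], [-0.38, 2.09], [-1.3, 1.39], [0.25, 2.4], [-1.5, 4.64], [0.08, 2.09], [-2.65, 2.65]. Speed limits (rad/s): [2.22, 2.22, 2.79, 2.79, 3.14, 3.14, 3.14].

INTERFACE

Orientations are given as [roll, pitch, yaw] about the fixed x, y, z axes, in that order (R = Rz(yaw) Ry(pitch) Rx(roll)).
In Python, from cell import * gives the robot as it stands. Calls block until the motion is done:
- movep(position, orientation): joint-space move of the TCP to a pose.
- line_to(position, ori=None, max_speed=0.15, threshold=None): straight line of the TCP; ori=None keeps the orientation; max_speed is the mean speed in m/s. With threshold (N) it stops when the force on the tool has changed by that much, and returns True; else False.
- goto_joints(angles): joint-space move.
- set_gripper(opening, f_grip=None): opening from 0.0 (shut) to 1.0 (fully open); f_grip is the grip in N (None keeps the last); returns when the fingers have stopped.
- dwell(seconds).
- inverse_kinematics(position, orientation): joint angles nearest the present ones, or None.
- get_state(): the state.
- snapshot(name): name is "side" or "top" or "wrist"; returns a dict with "pixels" (384x512x3 uint8, red, green, blue), "fx", "fy", "cx", "cy" (pixels), "R" (3x3) and "t" (3): a world point X has camera coordinates R X + t; the wrist camera has in their place "hand_eye" (4x4, takes a point from camera to tool coordinates, whose origin is the TCP and whose axes are the tool frame's). Camera axes: x right, y down, z forward; pixel columns grow to the right and rows downward; lengths in m; the calibration is good to about 2 mm. A picture is of the moment at which its call begins: read the wrist's pose just before it. There is no depth.
A pose or a line that the arm cannot do raises PlanningError and nothing moves.
- finish_job(): hands the job in, once; it reports no verdict.
Trained networks look in a picture, given as the dict that the camera call returned (one of the last four; its "shot" number tells which), for a name from the list of things; names that differ only in an ending like _2 or _b are one class to them, and where a whole thing is asked for, a point or a joint stands for the part that bears it (a point fixed in the world has none). Each returns a list of dicts, best first, with "score" (0 to 1); they miss things now and then, are a little off and sometimes report something else, mostly with a low value. They report only what shows in the picture. A call takes as long as a camera call.
- find_in(picture, thing): "location" ([x, y, z] in m, in the coordinates of the camera as it stood for that picture, good to about 4 mm: the middle of the surface that is visible of it).
The state is a dict: "time": time; "joint_pos": joint angles; "joint_vel": joint speeds; "effort": joint torques, N m; "tool_pos": TCP position; "ee_rot": TCP orientation; "force": force on the tool from outside, world axes, zero at the start; "ft_torque": the same for the moment, N m; "gripper_width": opening from 0.0 (shut) to 1.0 (fully open).
Only numpy, scipy, OpenCV 4.12 (cv2) and the standard library are available. Lean on these libraries where they do the work, as an engineer would, in place of code of your own. Each camera call takes 0.05 s, during which the arm holds its last target. There are 200 camera calls.

## Working session

There is one attempt and no reset: what is moved stays moved. The work goes in short steps, each a Python script; the robot and the scene stay as the last script left them, time stands still between calls to the robot, and variables do not carry over. Pictures are saved under pics/ and viewed, about 8 in all and at most 12, crops included, and the job is handed in when it is done.

```bash
mkdir -p pics; ls
python3 - <<'E'
from cell import *
import cv2,numpy as np
print(get_state())
for n in("top","side"):
    p=snapshot(n); cv2.imwrite(f"pics/{n}0.png",p["pixels"][:,:,::-1])
    R=np.array(p["R"]);t=np.array(p["t"]);print(n,p["fx"],p["cx"],p["cy"],R.tolist(),t.tolist())
    for th in("trunking","place1","place3","loose_depth","loose_rock","screwdriver_grip","screw_tin_mid","tape_roll_mid","cleaner_mid"):
        try:
            for d in find_in(p,th)[:6]:
                X=np.array(d["location"]);w=R.T@(X-t);print(th,round(d["score"],2),w.round(3),(p["fx"]*X[0]/X[2]+p["cx"]).round(),(p["fy"]*X[1]/X[2]+p["cy"]).round())
        except Exception as e: print(th,e)
E
```

```text
pics
{'time': 0.0, 'joint_pos': array([-1.35920591,  0.33388162,  0.03987581,  1.46625881, -0.01340652,
        1.34329018, -0.0584947 ]), 'joint_vel': array([ 1.70447979e-03, -1.25698963e-05,  5.28514502e-04, -4.18643630e-04,
        1.06808191e-03, -1.09637368e-05,  1.20103477e-04]), 'effort': array([ 7.86246528e-04, -6.56372523e+01,  1.33586179e+00, -4.03803349e+01,
       -5.97085920e-02,  4.45266115e-02,  1.58333128e-04]), 'tool_pos': array([0.1986899 , 0.61851944, 0.29138423]), 'ee_rot': array([-1.57236507e+00, -1.00328363e-04, -3.10805475e-01]), 'force': array([0.72579238, 0.30930273, 0.3599437 ]), 'ft_torque': array([ 0.00874715, -0.03827612,  0.02340562]), 'gripper_width': 0.9976271596722535}
top 400.2856490586164 256.34912492469095 191.13769628218236 [[-0.03697334614214143, -0.9993113127012357, -0.003141971098952897], [-0.9726377567710155, 0.03670774800548295, -0.22940866448286795], [0.22936600833275297, -0.005426006238406564, -0.9733251217747338]] [0.08954773647271258, 0.5720281515166442, 0.8855471976419712]
trunking 0.61 [0.522 0.115 0.049] 237.0 215.0
trunking 0.19 [ 0.7
[... 711 characters left out ...]
7629566710710008], [0.3837836430264505, 0.659439248555918, -0.6464131749967295]] [-0.4474749209959898, 0.30106260745103514, 0.573261486307246]
trunking 0.98 [ 0.516 -0.095  0.038] 281.0 287.0
place1 0.8 [ 0.521 -0.093  0.034] 283.0 286.0
place3 0.8 [ 0.521 -0.093  0.034] 283.0 286.0
loose_depth 0.91 [ 0.566 -0.197  0.065] 349.0 309.0
loose_rock 0.91 [ 0.566 -0.202  0.058] 351.0 315.0
loose_rock 0.69 [ 0.523 -0.096  0.034] 285.0 286.0
screwdriver_grip 0.78 [ 0.71  -0.094  0.022] 370.0 247.0
screw_tin_mid 0.81 [0.444 0.092 0.01 ] 194.0 242.0
tape_roll_mid 0.94 [ 0.438 -0.122  0.021] 248.0 327.0
cleaner_mid 0.95 [0.661 0.212 0.078] 260.0 147.0
cleaner_mid 0.75 [ 0.518 -0.096  0.037] 283.0 287.0
```

View images.

View pics/top0.png

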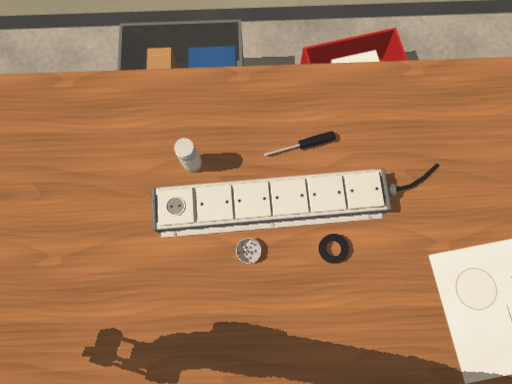

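View pics/side0.png

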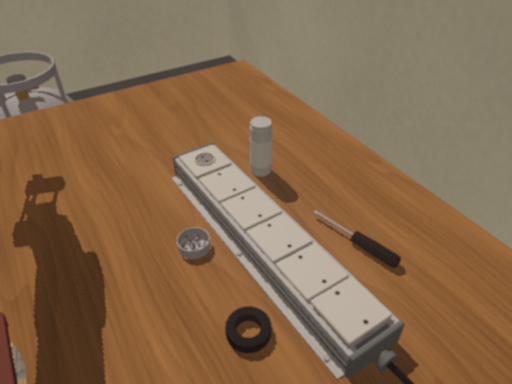

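```bash
cat > h.py <<'E'
from cell import *
import cv2,numpy as np
def holes(p,z=0.058):
    g=cv2.cvtColor(p["pixels"],cv2.COLOR_RGB2GRAY)
    bh=cv2.morphologyEx(g,cv2.MORPH_BLACKHAT,np.ones((5,5),np.uint8))
    m=(bh>50).astype(np.uint8)
    n,l,s,c=cv2.connectedComponentsWithStats(m)
    R=np.array(p["R"]);t=np.array(p["t"]);o=-R.T@t;out=[]
    for i in range(1,n):
        if s[i,4]>14:continue
        ys,xs=np.where(l==i);w=bh[ys,xs].astype(float);u=(xs*w).sum()/w.sum();v=(ys*w).sum()/w.sum()
        d=R.T@np.array([(u-p["cx"])/p["fx"],(v-p["cy"])/p["fy"],1]);X=o+d*(z-o[2])/d[2]
        if .45<X[0]<.64 and -.27<X[1]<.27: out.append((u,v,X[0],X[1],s[i,4]))
    return np.array(out)
E
python3 - <<'E'
from h import *
np.set_printoptions(precision=4,suppress=True)
for n in("top","side"):
    p=snapshot(n);print(n);print(holes(p))
    c=p["pixels"][165:240,145:400] if n=="top" else p["pixels"][140:370,165:410]
    cv2.imwrite(f"pics/{n}1.png",cv2.resize(c[:,:,::-1],None,fx=3 if n=="top" else 2.5,fy=3 if n=="top" else 2.5,interpolation=cv2.INTER_CUBIC))
E
```

```text
top
[[379.     172.5487   0.6121  -0.2309   2.    ]
 [376.354  188.07     0.5737  -0.2204   7.    ]
 [351.6535 190.1816   0.5707  -0.1606   9.    ]
 [388.     189.       0.5704  -0.248    3.    ]
 [338.7977 191.8152   0.5679  -0.1295   8.    ]
 [313.9977 193.9871   0.5648  -0.0697   9.    ]
 [301.5131 194.9377   0.5636  -0.0397   8.    ]
 [264.0068 198.0773   0.5593   0.0504   9.    ]
 [276.6599 197.1141   0.5605   0.0201   9.    ]
 [238.91   200.218    0.5563   0.1105   8.    ]
 [184.5032 206.033    0.547    0.2404  11.    ]
 [226.7263 201.2244   0.555    0.1397   8.    ]
 [201.4468 203.6794   0.5512   0.2      9.    ]
 [179.2478 205.2832   0.5493   0.2529   3.    ]
 [376.     207.       0.5276  -0.2146   1.    ]
 [381.6583 206.       0.5295  -0.2283   4.    ]
 [354.9441 208.7325   0.5253  -0.1643   9.    ]
 [362.     208.       0.5264  -0.1812   1.    ]
 [364.     208.       0.5262  -0.1859   1.    ]
 [342.     210.       0.5234  -0.1333   1.    ]
 [180.5    213.5      0.5294   0.2498   2.    ]
 [319.5048 212.       0.5206  -0.0797   2.    ]
 [297.0063 214.       0.5178  -0.0261   
[... 610 characters left out ...]
  0.5762   0.1229   7.    ]
 [241.     192.       0.5643   0.1229   1.    ]
 [242.4563 197.504    0.5587   0.1072   4.    ]
 [219.     202.       0.5139   0.1188   1.    ]
 [259.4982 215.4327   0.5609   0.0472   4.    ]
 [268.8146 224.6474   0.5628   0.0181   5.    ]
 [244.9925 229.8008   0.5197   0.0288   5.    ]
 [289.0216 245.4914   0.5656  -0.0423   6.    ]
 [262.     251.       0.5196  -0.0293   1.    ]
 [299.9737 256.6642   0.5672  -0.0723   7.    ]
 [323.6761 281.0313   0.57    -0.1324   9.    ]
 [336.9825 292.3555   0.5742  -0.16     7.    ]
 [308.4766 301.4766   0.527   -0.1511   2.    ]
 [365.3524 321.383    0.5771  -0.2205  13.    ]
 [326.     361.       0.4913  -0.2393   1.    ]]
```

View pics/side1.png

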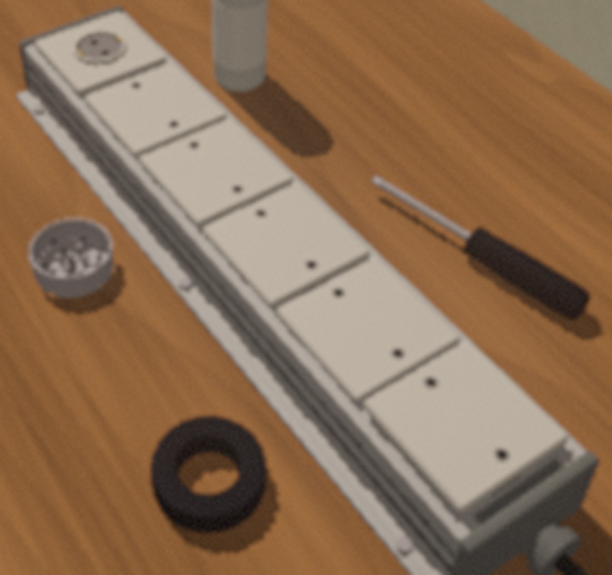

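The pictures show the plate at place1 (the cable end, top px ~364,189) standing up, with a gap at its edges. The other four look flush. I'll do the rocking press on its front edge.

```bash
cat >> h.py <<'E'
C=np.array([.573,-.190]);YAW=.053
ex=np.array([np.cos(YAW),np.sin(YAW)]);ORI=[-np.pi/2,0,YAW]
def at(dx,z): return [*(C+dx*ex),z]
def f(tag):
    s=get_state();print(tag,round(s["time"],2),"tip z",round(s["tool_pos"][2]-.07,4),s["tool_pos"][:2].round(4),"F",s["force"].round(2));return s
E
python3 - <<'E'
from h import *
set_gripper(0,20)
movep(at(-.034,.20),ORI)
line_to(at(-.034,.146)); s=f("above"); f0=s["force"][2]
z=.146
hit=line_to(at(-.034,.120),max_speed=.02,threshold=6); s=f(f"stop {hit}")
p=snapshot("side");cv2.imwrite("pics/side2.png",cv2.resize(p["pixels"][180:380,200:440,::-1],None,fx=3,fy=3,interpolation=cv2.INTER_CUBIC))
f("after")
E
```

```text
above 6.23 tip z 0.0762 [ 0.5391 -0.192 ] F [ 0.59  0.02 -0.58]
stop True 7.07 tip z 0.0597 [ 0.5389 -0.1919] F [-1.75 -0.    6.02]
after 7.12 tip z 0.0597 [ 0.5388 -0.1919] F [-0.03  0.88  6.8 ]
```

View pics/side2.png

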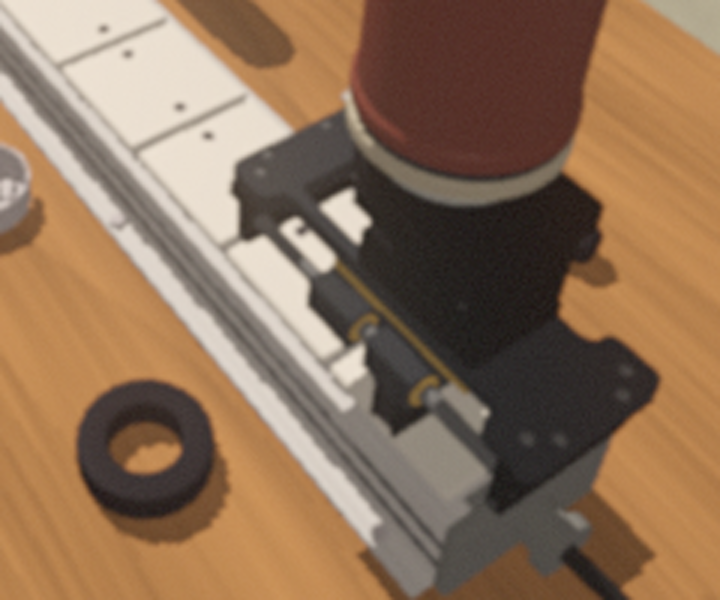

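The image shows the fingertips on the front part of plate 1, with its front edge low. The 0.0597 tip height isn't conclusive, so I'll press a little more (still below 20 N), then touch the back side to compare heights.

Run:
```python
from h import *
line_to(at(-.034,.120),max_speed=.01,threshold=5); f("front press")
line_to(at(-.034,.146)); line_to(at(.034,.146)); f("over back")
line_to(at(.034,.120),max_speed=.01,threshold=1); f("back first touch")
line_to(at(.034,.120),max_speed=.015,threshold=7); f("back press")
dwell(.1);f("held")
```

```text
front press 7.38 tip z 0.0597 [ 0.5388 -0.1919] F [-1.18  0.64  6.93]
over back 8.24 tip z 0.0753 [ 0.6059 -0.1887] F [-0.83 -0.16  0.02]
back first touch 9.51 tip z 0.0649 [ 0.6068 -0.188 ] F [ 0.77 -0.46  0.73]
back press 10.04 tip z 0.0596 [ 0.6072 -0.1881] F [-1.64  1.03  6.48]
held 10.14 tip z 0.0595 [ 0.6072 -0.188 ] F [-1.77  0.97  7.67]
```

The back edge dipped from 0.0649 to 0.0596 m (about 5.3 mm), so plate 1 does rock. Next is the press in its middle.

Run:
```python
from h import *
line_to(at(.034,.146)); line_to(at(0,.146)); f("over mid")
for k in range(3):
    h=line_to(at(0,.110),max_speed=.01,threshold=24); s=f(f"press {h}"); dwell(.4); s=f("held")
    if s["tool_pos"][2]-.07<.0592 and s["force"][2]>15: break
p=snapshot("side");cv2.imwrite("pics/side3.png",cv2.resize(p["pixels"][180:380,200:440,::-1],None,fx=3,fy=3,interpolation=cv2.INTER_CUBIC))
```

```text
over mid 10.78 tip z 0.0756 [ 0.5725 -0.1897] F [ 0.5   0.38 -0.27]
press True 12.72 tip z 0.0582 [ 0.5723 -0.1902] F [-2.68  1.57  7.04]
held 13.12 tip z 0.0583 [ 0.5723 -0.1902] F [-1.53  1.5   7.85]
press True 13.63 tip z 0.0583 [ 0.5723 -0.1903] F [-1.48  0.98  7.04]
held 14.03 tip z 0.0583 [ 0.5723 -0.1902] F [-2.2   0.88  7.3 ]
press True 14.55 tip z 0.0583 [ 0.5724 -0.1904] F [-2.17  0.77  7.19]
held 14.95 tip z 0.0583 [ 0.5723 -0.1903] F [-3.16  1.61  8.54]
```

View pics/side3.png

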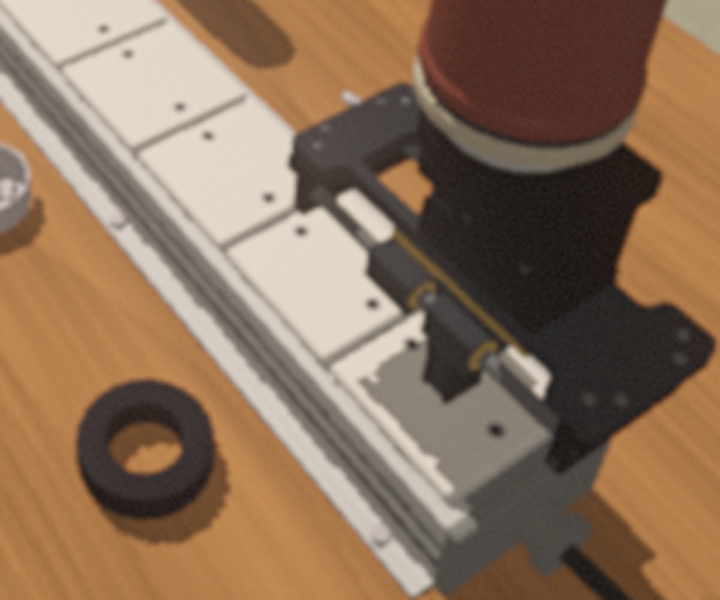

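The picture shows plate 1 flush and level with plate 2, and the fingertips in its middle between the screw holes. The tip height is 0.0583. I'll check both edges for give, take plate 2's height as a reference, then press plate 1 again and hold.

Run:
```python
from h import *
ey=np.array([-ex[1],ex[0]])
def touch(dx,dy,tag):
    q=C+dx*ex+dy*ey
    line_to([*q,.140]); line_to([*q,.120],max_speed=.012,threshold=1.5); f(tag+" touch")
    line_to([*q,.120],max_speed=.012,threshold=7); f(tag+" press"); line_to([*q,.140])
line_to(at(0,.140))
touch(-.034,0,"front"); touch(.034,0,"back"); touch(0,.09,"plate2")
line_to(at(0,.140)); h=line_to(at(0,.110),max_speed=.012,threshold=24); f(f"mid {h}")
dwell(.5); f("held"); dwell(.5); f("held")
```

```text
front touch 16.63 tip z 0.0583 [ 0.539  -0.1918] F [-1.21  1.03  6.39]
front press 16.86 tip z 0.0583 [ 0.539  -0.1918] F [-1.78  0.49  6.21]
back touch 18.71 tip z 0.0583 [ 0.607  -0.1882] F [-0.62  0.95  5.91]
back press 18.94 tip z 0.0583 [ 0.607  -0.1882] F [-1.25  0.24  5.43]
plate2 touch 20.99 tip z 0.0582 [ 0.5682 -0.1001] F [-1.15  1.48  6.13]
plate2 press 21.22 tip z 0.0583 [ 0.5682 -0.1001] F [-0.99 -0.43  6.52]
mid True 23.46 tip z 0.0583 [ 0.573  -0.1901] F [-1.75  0.93  7.49]
held 23.96 tip z 0.0583 [ 0.5731 -0.1901] F [-1.79  0.38  7.36]
held 24.46 tip z 0.0583 [ 0.573  -0.1901] F [-1.43  1.55  7.32]
```

The front, middle and back of plate 1 all read 0.0583, the same as plate 2, and neither edge gives. The fingers are holding the plate with a steady 7 N or so.

Run:
```python
from h import *
f("final"); print(finish_job())
```

```text
final 24.46 tip z 0.0583 [ 0.573  -0.1901] F [-1.43  1.55  7.32]
the job is handed in; nothing more can be done
None
```

The plate that rocked was the first one, at the cable end. It is now pressed home, and I handed the job in at 24.5 s with the fingertips still holding it down.

- **Finding it:** The pictures showed plate 1 standing up, so I tested it first and did not press the others in turn. With its front edge pressed down, its back stood at 0.0649 m and dipped to 0.0596 m under about 7 N.
- **Pressing home:** I pressed it in the middle, stopping at a 24 N change in force. It then read 0.0583 m at the front, middle and back, the same as plate 2, and neither edge gave under about 6 N.
- **Holding:** The hold in the middle was steady at about 7.3 N over the last second before handing in.

No check failed. The first front press alone, at 0.0597 m, was not conclusive, so I tested the back edge to be sure. The tape roll and the part of the tin in view looked unmoved in the last picture. I did not measure the four bystanders again, but the arm did not go near them.

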